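# Post a spent cell through the sprung flap of the battery box

### The job

Post the red battery cell through the black sprung flap in the sloping front of the green used-battery box under the little shelf, so that it ends up inside. Do not let the flap snap shut: let it come back slowly against the gripper as you draw out, until it is fully closed. Leave the green cell standing and the binder clip and the stapler where they are.

Things in the scene. Friction and masses are not known exactly. Their poses are not given: they have to be found in the camera images.
- red_cell: AA battery cell with a red and silver jacket, 14.8 mm diameter, 50 mm long, 16 to 32 g, standing on end on the desk; origin at the centre of its underside, z along the cell (up). The only thing to handle.
- red_cell_mid (a point): the middle of the red cell, on its axis, 25 mm from either end
- green_cell: the same AA cell in green and silver, still good, standing on end on the desk at least 60 mm from the red one (centre to centre); origin at the centre of its underside, z up. Not to be disturbed.
- battery_box: green plastic used-battery box, fixed, 150 mm deep (x) x 170 wide (y) x 110 high, walls 4, closed but for the flap in its sloping front; origin at the centre of its underside, -x its front, z up. A fixed wooden shelf stands over it: board 18 mm thick (a 44 mm high pot on it), underside 200 mm above the desk, x -20 to +100, y -140 to +140 mm, legs at y = +-117 to 133, x -10 to +90 mm.
- box_mouth: sloping front face of the box, 4 mm thick, opening 62 mm along the slope x 136 mm wide. Origin: centre of the opening on the outer face, 39 mm in front of the box's origin and 88 mm above the desk; z outward normal (32 deg from vertical, to the front), x up the slope, y along the width. The shelf bars an upright gripper: come in about along -z. 90 mm are free inside along -z.
- flap (a joint): angle of the black flap (132 mm wide, 64 long, 3 thick) behind the opening; hinged at its upper edge, swings inward. 0 shut, grows to 1.4 rad open. A spring shuts it: 0.03 N m at 0, 0.1 at 1 rad, so 1 to 3 N at mid-flap open it; a cell's weight does not. Let go when wide open it snaps shut at 7 rad/s or more; keep below 5 rad/s over the last 0.5 rad.
- clip: small black binder clip, 32 x 30 x 42 mm, on the desk in front of the box; origin at the centre of its underside. Not to be disturbed.
- stapler: dark green desk stapler, 37 x 132 x 48 mm, lying left of the box; origin at the centre of its underside. Not to be disturbed.
- flap_hinge (a point): middle of the flap's hinge line (which runs along y of box_mouth), at x = +31 mm, z = -4 mm in box_mouth. Fingertips pushed in 30 to 45 mm deep, their near side 20 to 25 mm down the slope from here, hold the flap open by themselves; drawn straight out at no more than 0.05 m/s at any moment they let it back at 2.5 rad/s or less.

How it is judged (in metres and radians):
On the way:
1. the red cell has been pushed in past the flap: its middle is inside the opening, with the flap pushed open by more than 0.4 rad (value of joint flap above 0.4 rad and z of red_cell_mid in the frame of box_mouth below 0 m and distance between red_cell_mid and box_mouth below 0.08 m), for 0.05 s.
At the end, for the whole second after the job is handed in: the red cell lies inside the battery box (its middle within the box's outline and less than 60 mm above the desk), the flap is shut (below 0.05 rad), and the green cell still stands upright (within 0.2 rad) (value of joint flap below 0.05 rad and x of red_cell_mid in the frame of battery_box between -0.075 and 0.075 m and y of red_cell_mid in the frame of battery_box between -0.085 and 0.085 m and z of red_cell_mid in the frame of battery_box below 0.06 m and angle between green_cell's own z axis and vertical below 0.2 rad); the robot touches nothing.
It fails at once if the flap snaps shut (it is closing faster than 5 rad/s while less than 0.5 rad open) (velocity of joint flap below -5 rad/s and value of joint flap below 0.5 rad).
It fails at once if the green cell is moved by more than 20 mm or tipped (distance of green_cell from where it was at the start of the episode above 0.02 m or angle between green_cell's own z axis and vertical above 0.4 rad).
It fails at once if the binder clip or the stapler is moved by more than 20 mm (distance of any of clip, stapler from where it was at the start of the episode above 0.02 m).
It also fails if it takes over 48 s, if anything falls off the work surface, if the arm or the gripper's body presses on something with over 40 N, if the wrist force passes 120 N, or if a joint passes its speed limit or range.

### The arm

A 6-joint arm with a two-finger parallel gripper is mounted at the origin on a cart in front of the work surface, level with it; the furniture and walls round the work are solid. World frame = base frame: x ahead of the robot, y to its left, z up, the work surface at z = 0. Lengths are in m, angles in degrees, forces in N, time in s.
With the tool pointing down it reaches from about 0.3 to 0.875 m from the base axis. Payload 6.4 kg.
Tool frame: the origin (TCP) lies at the centre of the arm's flange, where the gripper is bolted on; the fingertips stand 166 mm ahead of it and the grasp point (between the pads) lies 147 mm ahead of it; z points along the fingers, y is the line along which they close (so a half turn about z gives the same grasp; the last joint's range is limited). The gripper opens to 88 mm and grips with 3 to 60 N. Pads are 18 mm wide; open, the fingers measure 123 mm over their backs; the gripper's body (75 mm by 187 mm) begins 45 mm behind the grasp point.
Start: joints at [62.607, 10.359, 92.074, -0, 77.567, -11.82], TCP at [0.154, 0.554, 0.405] pointing down, gripper open.
Joint ranges: [-171.53, 171.53], [-51.25, 118.39], [17.06, 147.69], [-65.23, 245.23], [0, 150.52], [-178.68, 178.68]. Speed limits (degrees/s): [147.25, 147.25, 172.46, 180, 180, 180].

### API

Orientations are given as a 3x3 rotation matrix whose columns are the frame's x, y, z axes.
In Python, from plant import robot, grab_frame gives the robot as it stands.
- The arm moves only by the shell command python3 -m handwheel 'ROWS' [FORCE]. ROWS is JSON, a list of rows, each a list of 3 entries, a list of its own where there are three numbers: the turn, a rotation vector about the tool's x, y, z in rad, then the shift along the tool's x, y, z in mm, then the closure, from 0 (fully open) to 1 (shut). In form: [[[rx, ry, rz], [tx, ty, tz], grip], ...]. A call has 1 to 5 rows; each row is the pose to reach, as a shift and turn from the pose commanded when the call began, along the tool's axes at that moment; what a row does not reach only later rows make up. A row lasts 1/12 s, in which the tool goes at most 41.7 mm and 7.16 degrees, less where a joint would pass 70% of its speed; a pose out of reach is approached as far as the arm can. A call with a gripper value outside its range is refused whole. The fingers move at their own pace and stop on an object; FORCE is the grip in N (left out, the last holds). Time passes only in rows, so rows that repeat a pose let the fingers close. It gives the time, the measured TCP pose, the force, the opening and the grip force at its end, in the units of the state.
- robot.read_state(): the state, without advancing time (a new reading comes with each control period).
- grab_frame(name): name is "scene" or "side" or "wrist"; returns a dict with "frame" (384x512x3 uint8, red, green, blue), "fx", "fy", "cx", "cy" (pixels), "k1" (the pictures are not rectified: a ray, as slopes to the right and down, at radius r is drawn at 1 + k1 r^2 times it, then the intrinsics apply), "R" (3x3) and "t" (3): a world point X has camera coordinates R X + t. Camera axes: x right, y down, z forward; pixel columns grow to the right and rows downward; lengths in m; the calibration is good to about 2 mm. A picture is of the moment at which its call begins. There is no depth.
- robot.sign_off(): hands the job in; it is judged then, once.
The state is a dict: "time_s": time; "joint_positions": joint angles; "joint_velocities": joint speeds; "joint_torque": joint torques, N m; "ee_pos": TCP position; "orientation": TCP orientation; "contact_force": force on the tool from outside, world axes, zero at the start; "ft_torque": the same for the moment, N m; "grip_width": finger opening in m; "grasp_force": force on a finger pad.
Only numpy, scipy, OpenCV 4.12 (cv2) and the standard library are available. Lean on these libraries where they do the work, as an engineer would, in place of code of your own. Each camera call takes 0.05 s, during which the arm holds its last target. There are 200 camera calls.

## Working session

There is one attempt and no reset: what is moved stays moved. The work goes in short steps, Python scripts to look and compute and a shell command to move; the robot and the scene stay as the last step left them, time stands still between calls to the robot, and variables do not carry over. Pictures are saved under pics/ and viewed, at most 10 in all, crops included, and the job is handed in when it is done.

```bash
mkdir -p pics
cat > h.py <<'E'
import numpy as np,cv2
from plant import robot,grab_frame
def ray(f,u,v):
    K=np.array([[f['fx'],0,f['cx']],[0,f['fy'],f['cy']],[0,0,1]],float)
    p=cv2.undistortPoints(np.array([[[u,v]]],float),K,np.array([f['k1'],0,0,0,0.]))[0,0]
    R=np.array(f['R']);t=np.array(f['t'])
    return -R.T@t, R.T@np.array([p[0],p[1],1])
def onz(f,u,v,z):
    c,d=ray(f,u,v); return c+d*(z-c[2])/d[2]
def proj(f,X):
    K=np.array([[f['fx'],0,f['cx']],[0,f['fy'],f['cy']],[0,0,1]],float)
    return cv2.projectPoints(np.array(X,float).reshape(-1,1,3),cv2.Rodrigues(np.array(f['R'],float))[0],np.array(f['t'],float),K,np.array([f['k1'],0,0,0,0.]))[0][:,0]
E
python3 - <<'E'
from h import *
import pickle
d={}
for n in ("scene","side","wrist"):
    f=grab_frame(n); d[n]=f; print(n,f['fx'],f['k1'],-np.array(f['R']).T@f['t'],np.array(f['R'])[2])
pickle.dump(d,open('f0.pkl','wb'))
a=np.hstack([d['scene']['frame'],d['side']['frame']]);
cv2.imwrite('pics/a.png',d['scene']['frame'][:,:,::-1]);cv2.imwrite('pics/b.png',d['side']['frame'][:,:,::-1])
print(robot.read_state())
E
```

```text
scene 409.1347535813585 0.04124246132255379 [-0.12406673 -0.30429611  0.63239755] [ 0.67942439  0.41416389 -0.60568207]
side 498.0743283686583 -0.0122363806760014 [ 0.10242317 -0.74266733  0.70420506] [ 0.36888559  0.74400707 -0.55711481]
wrist 306.73737401794244 0.023997955564106336 [0.08268879 0.57283739 0.38406995] [ 0.27838983 -0.07820019 -0.95727939]
{'time_s': 0.15, 'joint_positions': array([ 6.26086969e+01,  1.03909743e+01,  9.21166552e+01, -1.59718538e-03,
        7.75649111e+01, -1.18210598e+01]), 'joint_velocities': array([-0.02064757, -0.15224184, -0.12847624, -0.03288402, -0.02113269,
        0.04476995]), 'joint_torque': array([ 2.17589055e-03, -4.34227145e+01, -3.42180920e+01,  7.03613134e-02,
        3.55369784e-02, -8.80546008e-05]), 'ee_pos': array([0.15425434, 0.55373953, 0.40404368]), 'orientation': array([[-9.63303652e-01,  2.68413417e-01, -5.58305371e-04],
       [ 2.68413897e-01,  9.63303009e-01, -1.13665082e-03],
       [ 2.32724915e-04, -1.24479680e-03, -9.99999198e-01]]), 'contact_force': array([-0.17514595,  0.41454224,  0.14987154]), 'ft_torque': array([-0.06503715, -0.02158085,  0.00764306]), 'grasp_force': 0.0, 'grip_width': 0.08821857262074144}
```

View pics/a.png

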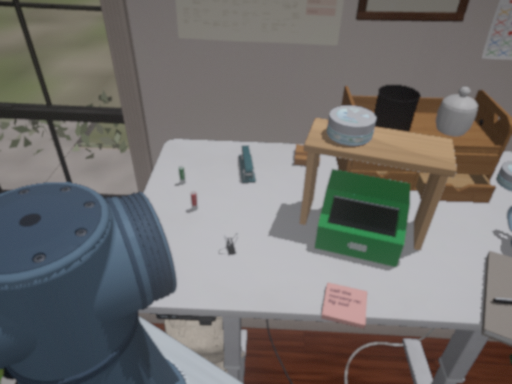

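View pics/b.png

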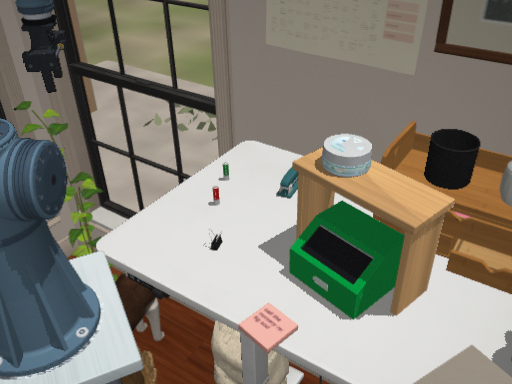

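The scene shows the red cell at (194,200), green at (182,175), stapler (247,165), clip (230,245) and the box opening around (363,216). The side view has red at (216,195), green at (226,170), clip (216,241) and opening around (338,252).

```bash
cat >> h.py <<'E'
def tri(f1,p1,f2,p2):
    c1,d1=ray(f1,*p1);c2,d2=ray(f2,*p2)
    s=np.linalg.lstsq(np.c_[d1,-d2],c2-c1,rcond=None)[0]
    a=c1+d1*s[0];b=c2+d2*s[1]; return (a+b)/2,np.linalg.norm(a-b)*1e3
def blobs(m,amin=8):
    n,l,s,c=cv2.connectedComponentsWithStats(m.astype(np.uint8)); 
    return sorted([(s[i,4],c[i],s[i,:4],l==i) for i in range(1,n) if s[i,4]>=amin],key=lambda b:-b[0])
E
python3 - <<'E'
from h import *
import pickle
np.set_printoptions(precision=4,suppress=True)
d=pickle.load(open('f0.pkl','rb'))
roi={'scene':dict(red=(180,185,210,215),green=(172,162,192,190),box=(310,165,415,265),clip=(215,230,245,260)),
'side':dict(red=(206,180,226,210),green=(217,158,235,185),box=(285,200,405,318),clip=(200,228,230,255))}
C={}
for n in ('scene','side'):
    f=d[n];im=f['frame'].astype(int);R,G,B=im[...,0],im[...,1],im[...,2]
    def sub(m,r): 
        z=np.zeros_like(m);x0,y0,x1,y1=r;z[y0:y1,x0:x1]=m[y0:y1,x0:x1];return z
    r=blobs(sub((R>G+40)&(R>B+40),roi[n]['red']))[0]
    g=blobs(sub((G>R+20)&(G>B+8),roi[n]['green']))[0]
    nw=blobs(sub(im.max(2)<190,roi[n]['red']))[0]
    print(n,'red',r[0],r[1],r[2],'green',g[0],g[1],g[2],'nonwhite red',nw[1],nw[2])
    k=blobs(sub(im.max(2)<45,roi[n]['box']))[0]
    ct=max(cv2.findContours(k[3].astype(np.uint8),cv2.RETR_EXTERNAL,cv2.CHAIN_APPROX_NONE)[0],key=cv2.contourArea)
    q=cv2.approxPolyDP(cv2.convexHull(ct),6,True)[:,0]
    gb=blobs(sub((G>R+40)&(G>B+30),roi[n]['box']))[0]
    ct=max(cv2.findContours(gb[3].astype(np.uint8),cv2.RETR_EXTERNAL,cv2.CHAIN_APPROX_NONE)[0],key=cv2.contourArea)
    q2=cv2.approxPolyDP(cv2.convexHull(ct),4,True)[:,0]
    cl=blobs(sub(im.max(2)<80,roi[n]['clip']))[0]
    print(' flap',k[0],q.tolist(),'box',q2.tolist(),'clip',cl[1])
    C[n]=dict(r=r[1],g=g[1],clip=cl[1])
    for o,v in(('r',r),('g',g)): print('  ',o,'ray at z=.02',onz(f,*v[1],.02))
for o in 'r','g','clip': print(o,tri(d['scene'],C['scene'][o],d['side'],C['side'][o]))
a=cv2.resize(d['scene']['frame'][160:270,300:420],None,fx=4,fy=4,interpolation=2)
b=cv2.resize(d['side']['frame'][195:320,280:410],None,fx=2.5,fy=2.5,interpolation=2)
o=np.zeros((440,800,3),np.uint8);o[:440,:480]=a;o[:312,480:800]=b[:312,:320]
cv2.imwrite('pics/c.png',o[:,:,::-1])
E
```

```text
scene red 17 [193.3529 198.8824] [192 195   3   9] green 18 [181.3333 173.1667] [180 170   3   8] nonwhite red [193.2806 198.7145] [180 185  30  30]
 flap 1514 [[335, 199], [396, 211], [393, 232], [334, 220]] box [[334, 173], [408, 185], [404, 240], [395, 263], [317, 246], [319, 219]] clip [230.6774 249.0968]
   r ray at z=.02 [0.4427 0.2143 0.02  ]
   g ray at z=.02 [0.5075 0.3067 0.02  ]
side red 66 [215.7121 193.1667] [213 187   6  13] green 66 [225.4848 169.3333] [223 163   6  13] nonwhite red [214.927  197.1606] [208 186  12  20]
 flap 1873 [[319, 227], [371, 258], [353, 283], [302, 248]] box [[341, 201], [403, 235], [394, 286], [355, 317], [290, 272], [291, 246], [317, 215]] clip [215.8913 243.3152]
   r ray at z=.02 [0.4384 0.2214 0.02  ]
   g ray at z=.02 [0.503  0.3145 0.02  ]
r (array([0.4325, 0.2049, 0.0314]), np.float64(0.5499960319665043))
g (array([0.4956, 0.2952, 0.032 ]), np.float64(0.8483175905478741))
clip (array([0.3712, 0.0561, 0.0059]), np.float64(4.733237566503445))
```

View pics/c.png

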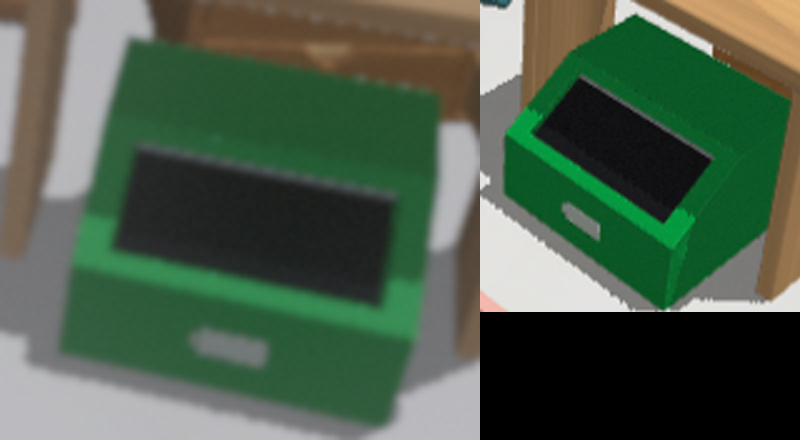

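The crop shows the opening clearly in both views: scene corners about (334,196), (399,209), (395,236), (328,222); side corners about (319,226), (374,258), (355,284), (302,248).

Run:
```python
from h import *
import pickle
np.set_printoptions(precision=4,suppress=True)
d=pickle.load(open('f0.pkl','rb'));a,b=d['scene'],d['side']
P={'UL':((334.25,196.25),(319.2,225.8)),'UR':((399,208.75),(373.6,258.2)),'LR':((395.25,236.25),(355.2,283.8)),'LL':((328.25,222.5),(301.6,248.2)),
'baseL':((316,247.5),(290.5,272.5)),'baseR':((395.5,265),(355,318)),'topbackR':((409,184.5),(404,235)),'topbackL':((333,171),(341.5,200.5))}
X={}
for k,(p,q) in P.items():
    X[k],r=tri(a,p,b,q); print(k,X[k],round(r,1))
U,V,W,Z=[X[k] for k in('UL','UR','LR','LL')]
print('width',np.linalg.norm(U-V),np.linalg.norm(W-Z),'slope',np.linalg.norm(U-Z),np.linalg.norm(V-W))
m=(U+V+W+Z)/4; y=(U+Z-V-W);y[2]=0;y/=np.linalg.norm(y); x=np.array([y[1],-y[0],0])
print('mid',m,'box x',x,'yaw',np.degrees(np.arctan2(x[1],x[0])))
print('base-front depth in box x of baseL/R rel mid',[(X[k]-m)@x for k in('baseL','baseR','topbackL','topbackR')])
yaw=np.arctan2(x[1],x[0]);print('origin',m+.039*x-[0,0,.088])
for k in('baseL','baseR','topbackL','topbackR'): print(k,[(X[k]-m)@x+-.039,(X[k]-m)@y])
# project red predicted
```

```text
UL [ 0.5371 -0.0935  0.1021] 0.7
UR [ 0.5757 -0.2183  0.1003] 0.1
LR [ 0.5292 -0.2322  0.0687] 0.7
LL [ 0.4916 -0.105   0.0697] 1.3
baseL [ 0.475  -0.0933  0.0037] 0.0
baseR [ 0.5242 -0.2499  0.0003] 0.0
topbackR [ 0.644  -0.2137  0.1216] 6.5
topbackL [ 0.6127 -0.0558  0.1117] 5.3
width 0.13064000058818162 0.13269699031669713 slope 0.05706536156699272 0.057899375420162325
mid [ 0.5334 -0.1622  0.0852] box x [0.9572 0.2895 0.    ] yaw 16.82776698421088
base-front depth in box x of baseL/R rel mid [np.float64(-0.03591885518103198), np.float64(-0.03417990369598478), np.float64(0.10673202664891576), np.float64(0.0909184487780026)]
origin [ 0.5707 -0.151  -0.0028]
baseL [np.float64(-0.07491885518103197), np.float64(0.08294186296341638)]
baseR [np.float64(-0.07317990369598479), np.float64(-0.08121055824987404)]
topbackL [np.float64(0.06773202664891576), np.float64(0.07896335945959018)]
topbackR [np.float64(0.051918448778002606), np.float64(-0.08127452730429006)]
```

```bash
cat >> h.py <<'E'
from scipy.spatial.transform import Rotation as Ro
yaw=np.radians(17.0); bx=np.array([np.cos(yaw),np.sin(yaw),0]);by=np.array([-np.sin(yaw),np.cos(yaw),0]);ez=np.array([0,0,1.])
n=np.cos(np.radians(32))*ez-np.sin(np.radians(32))*bx; sx=np.cos(np.radians(32))*bx+np.sin(np.radians(32))*ez
M=np.array([.534,-.162,.088])
Rdown=np.c_[-bx,by,-ez]; Rin=np.c_[-sx,by,-n]
def go(p,R):
    s=robot.read_state(); R0=s['orientation']
    print('turn',np.round(Ro.from_matrix(R0.T@R).as_rotvec(),4),'shift mm',np.round(1e3*R0.T@(np.array(p)-s['ee_pos']),1))
E
python3 - <<'E'
from h import *
go([.4325,.2049,.32],Rdown)
E
```

```text
turn [-0.0011 -0.0006 -0.5685] shift mm [-361.7 -261.2   84.3]
```

```bash
python3 -m handwheel '[[[0,0,0],[-20,-15,5],0],[[0,0,0],[-50,-36,12],0],[[0,0,0],[-82,-59,19],0],[[0,0,0],[-114,-82,27],0],[[0,0,0],[-146,-105,34],0.5]]' 20; python3 -m handwheel '[[[0,0,0],[-32,-23,7],0.5],[[0,0,0],[-64,-46,14],0.5],[[0,0,0],[-96,-69,21],0.5],[[0,0,0],[-128,-92,29],0.5],[[0,0,0],[-155,-112,36],0.5]]'
python3 - <<'E'
from h import *
go([.4325,.2049,.32],Rdown)
E
```

```text
time_s: 0.57
ee_pos: [0.2672, 0.4121, 0.3701]
orientation: [[-0.964, 0.267, -0.0], [0.267, 0.964, -0.0], [0.0, -0.0, -1.0]]
contact_force: [0.2, 0.6, 0.9]
grip_width: 0.0833
grasp_force: 0.0
time_s: 0.98
ee_pos: [0.3871, 0.262, 0.3343]
orientation: [[-0.963, 0.269, 0.0], [0.269, 0.963, -0.0], [-0.0, -0.0, -1.0]]
contact_force: [2.0, 0.6, -0.0]
grip_width: 0.0504
grasp_force: 0.0
turn [-2.000e-04  3.000e-04 -5.691e-01] shift mm [-59.1 -42.8  14.4]
```

```bash
python3 -m handwheel '[[[0,0,-0.11],[-14,-10,3],0.5],[[0,0,-0.22],[-28,-20,6],0.5],[[0,0,-0.34],[-42,-30,9],0.5],[[0,0,-0.46],[-52,-38,12],0.5],[[0,0,-0.569],[-60,-43,14],0.5]]'; python3 -m handwheel '[[[0,0,0],[0,0,0],0.5],[[0,0,0],[0,0,0],0.5]]'
python3 - <<'E'
from h import *
np.set_printoptions(precision=4,suppress=True)
f=grab_frame('wrist');im=f['frame'];cv2.imwrite('pics/d.png',im[:,:,::-1])
i=im.astype(int)
for b in blobs((i[...,0]>i[...,1]+40)&(i[...,0]>i[...,2]+40),20)[:4]: print(b[0],b[1],b[2],onz(f,*b[1],.03))
print(proj(f,[[.4325,.2049,0],[.4325,.2049,.05],[.4956,.2952,.05]]), -np.array(f['R']).T@f['t'])
go([.4325,.2049,.32],Rdown)
E
```

```text
time_s: 1.4
ee_pos: [0.4328, 0.2054, 0.3202]
orientation: [[-0.955, -0.297, -0.001], [-0.297, 0.955, -0.0], [0.001, -0.0, -1.0]]
contact_force: [0.1, -0.2, 0.0]
grip_width: 0.0441
grasp_force: 0.0
time_s: 1.57
ee_pos: [0.4323, 0.2063, 0.3205]
orientation: [[-0.957, -0.288, -0.001], [-0.288, 0.957, 0.0], [0.001, 0.0, -1.0]]
contact_force: [0.0, 0.8, -0.6]
grip_width: 0.0444
grasp_force: 0.0
74 [254.1216 178.5676] [248 174  12  10] [0.4293 0.2046 0.03  ]
[[253.469  173.9976]
 [253.3847 188.1068]
 [326.7019 277.1796]] [0.3612 0.1838 0.3006]
turn [ 0.0003 -0.0006 -0.0035] shift mm [ 0.1 -1.8  0.6]
```

View pics/d.png

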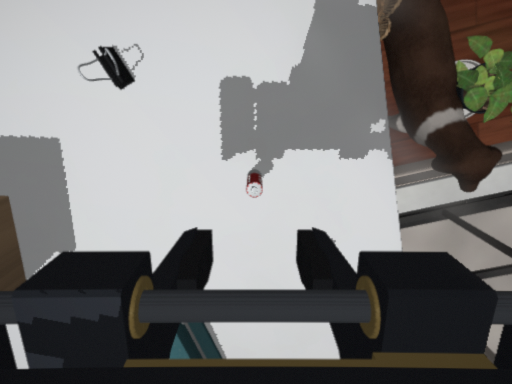

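The wrist view shows the red cell centred between the fingers: top face centred at about (254.5,189.5), against a prediction of (253.4,188.1). Clip is at (117,67), stapler below the fingers, and the predicted spot agrees with the cell to a few mm.

Run:
```python
from h import *
np.set_printoptions(precision=4,suppress=True)
f=grab_frame('wrist');i=f['frame'].astype(int)
b=[b for b in blobs(~(i.min(2)>185),30) if 240<b[1][0]<270 and 160<b[1][1]<200]
print([(x[0],x[1],x[2]) for x in b])
print(onz(f,254.5,189.5,.05))
print(i[165:202,254])
```

```text
[]
[0.4333 0.2066 0.05  ]
[[187 189 190]
 [182 185 185]
 [135 137 137]
 [121 123 123]
 [ 97  96  97]
 [ 85  85  85]
 [ 84  83  82]
 [ 80  68  69]
 [ 72  34  35]
 [ 72  19  20]
 [ 72  18  18]
 [ 73  19  18]
 [ 73  19  20]
 [ 73  18  17]
 [ 75  19  18]
 [ 75  19  20]
 [ 94  38  39]
 [175 112 113]
 [199 184 186]
 [203 205 207]
 [199 204 205]
 [159 163 164]
 [155 158 160]
 [195 199 200]
 [200 204 206]
 [199 203 205]
 [197 202 204]
 [197 202 203]
 [195 199 201]
 [199 204 206]
 [197 199 201]
 [192 175 177]
 [186 163 164]
 [210 209 211]
 [215 217 218]
 [215 217 218]
 [215 217 219]]
```

```bash
python3 -m handwheel '[[[0,0,0],[-0.5,0,20],0.5],[[0,0,0],[-0.5,0,45],0.5],[[0,0,0],[-0.5,0,70],0.5],[[0,0,0],[-0.5,0,90],0.5],[[0,0,0],[-0.5,0,100],0.5]]'; python3 -m handwheel '[[[0,0,0],[0,0,12],0.5],[[0,0,0],[0,0,24],0.5],[[0,0,0],[0,0,34],0.5],[[0,0,0],[0,0,38],0.5],[[0,0,0],[0,0,38],0.5]]'; python3 -m handwheel '[[[0,0,0],[0,0,0],0.65],[[0,0,0],[0,0,0],0.8],[[0,0,0],[0,0,0],0.9],[[0,0,0],[0,0,0],1],[[0,0,0],[0,0,0],1]]' 20
python3 -m handwheel '[[[0,0,0],[0,0,0],1],[[0,0,0],[0,0,0],1],[[0,0,0],[0,0,0],1]]'
```

```text
time_s: 2.08
ee_pos: [0.4313, 0.2071, 0.2185]
orientation: [[-0.956, -0.292, -0.003], [-0.292, 0.956, -0.001], [0.003, 0.0, -1.0]]
contact_force: [-0.2, -0.3, -0.7]
grip_width: 0.044
grasp_force: 0.0
time_s: 2.5
ee_pos: [0.4324, 0.2069, 0.1822]
orientation: [[-0.956, -0.293, -0.001], [-0.293, 0.956, -0.0], [0.001, 0.0, -1.0]]
contact_force: [0.8, -0.5, -0.3]
grip_width: 0.044
grasp_force: 0.0
time_s: 2.92
ee_pos: [0.433, 0.2067, 0.1832]
orientation: [[-0.956, -0.293, 0.001], [-0.293, 0.956, 0.0], [-0.001, -0.0, -1.0]]
contact_force: [-0.5, -0.5, 0.6]
grip_width: 0.0141
grasp_force: 20.0
time_s: 3.17
ee_pos: [0.4331, 0.2067, 0.1831]
orientation: [[-0.956, -0.293, 0.001], [-0.293, 0.956, 0.0], [-0.001, -0.0, -1.0]]
contact_force: [0.2, 1.3, 4.4]
grip_width: 0.0139
grasp_force: 20.0
```

```bash
python3 -m handwheel '[[[0,0,0],[0,0,-12],1],[[0,0,0],[0,0,-40],1],[[0,0,0],[0,0,-75],1],[[0,0,0],[0,0,-110],1],[[0,0,0],[0,0,-125],1]]'
python3 - <<'E'
from h import *
p=M+.246*n; print(p); go(p,Rin)
f=grab_frame('wrist');cv2.imwrite('pics/e.png',f['frame'][150:,:,::-1])
E
```

```text
time_s: 3.58
ee_pos: [0.4338, 0.207, 0.3118]
orientation: [[-0.956, -0.293, 0.005], [-0.293, 0.956, 0.001], [-0.005, -0.001, -1.0]]
contact_force: [0.9, 0.7, -0.2]
grip_width: 0.0136
grasp_force: 20.0
[ 0.40933598 -0.20011362  0.29661983]
turn [-4.000e-04 -5.532e-01  8.000e-04] shift mm [ 142.7 -382.    14.7]
```

View pics/e.png

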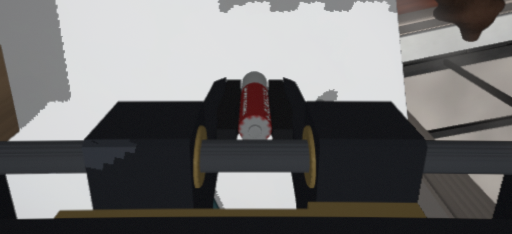

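The crop shows the red cell held upright between the pads, axis along the tool, at about (255,105).

```bash
python3 -m handwheel '[[[0,0,0],[8,-20,0],1],[[0,0,0],[20,-54,0],1],[[0,0,0],[33,-88,0],1],[[0,0,0],[46,-122,0],1],[[0,0,0],[58,-156,0],1]]'; python3 -m handwheel '[[[0,0,0],[13,-34,0],1],[[0,0,0],[26,-68,0],1],[[0,0,0],[39,-102,0],1],[[0,0,0],[52,-136,0],1],[[0,0,0],[62,-165,0],1]]'
python3 - <<'E'
from h import *
go(M+.246*n,Rin)
E
```

```text
time_s: 4.05
ee_pos: [0.4221, 0.0393, 0.3069]
orientation: [[-0.956, -0.294, -0.001], [-0.294, 0.956, 0.0], [0.001, 0.001, -1.0]]
contact_force: [1.4, 0.6, -0.4]
grip_width: 0.0139
grasp_force: 20.0
time_s: 4.47
ee_pos: [0.4112, -0.1374, 0.307]
orientation: [[-0.956, -0.292, -0.001], [-0.292, 0.956, 0.0], [0.001, 0.0, -1.0]]
contact_force: [0.4, 0.8, -0.4]
grip_width: 0.0141
grasp_force: 20.0
turn [ 3.000e-04 -5.591e-01 -5.000e-04] shift mm [ 20.1 -59.5  10.4]
```

```bash
python3 -m handwheel '[[[0,-0.1,0],[5,-15,2],1],[[0,-0.21,0],[10,-30,5],1],[[0,-0.32,0],[15,-42,7],1],[[0,-0.44,0],[19,-52,9],1],[[0,-0.558,0],[20,-59,10],1]]';python3 -m handwheel '[[[0,0,0],[0,0,0],1],[[0,0,0],[0,0,0],1]]'
python3 - <<'E'
from h import *
np.set_printoptions(precision=4,suppress=True)
go(M+.246*n,Rin)
s=robot.read_state();p=s['ee_pos'];R=s['orientation'];print(s['joint_positions'])
for nm in('scene','side','wrist'):
    f=grab_frame(nm)
    print(nm,proj(f,[M,p+R[:,2]*.182]).tolist())
    im=f['frame']
    cv2.imwrite('pics/f_%s.png'%nm,im[:,:,::-1])
a=cv2.resize(cv2.imread('pics/f_scene.png')[130:280,290:430],None,fx=2.8,fy=2.8);b=cv2.resize(cv2.imread('pics/f_side.png')[150:320,260:410],None,fx=2.5,fy=2.5)
o=np.zeros((430,780,3),np.uint8);o[:a.shape[0],:a.shape[1]]=a;o[:b.shape[0],400:400+b.shape[1]]=b[:, :380];cv2.imwrite('pics/g.png',o)
E
```

```text
time_s: 4.88
ee_pos: [0.4096, -0.1987, 0.297]
orientation: [[-0.81, -0.288, 0.511], [-0.243, 0.958, 0.154], [-0.533, 0.001, -0.846]]
contact_force: [1.4, -1.4, -0.8]
grip_width: 0.0144
grasp_force: 20.1
time_s: 5.05
ee_pos: [0.4093, -0.1979, 0.2966]
orientation: [[-0.813, -0.295, 0.502], [-0.251, 0.956, 0.155], [-0.526, 0.0, -0.851]]
contact_force: [0.4, -0.1, 0.1]
grip_width: 0.0137
grasp_force: 20.0
turn [ 0.0013 -0.0051  0.002 ] shift mm [ 0.5 -2.2 -0.3]
[ -50.2873   -2.468   122.3986   37.3214   53.1788 -178.5076]
scene [[363.8514675282881, 214.37385448387627], [366.6066288855738, 203.9987288548617]]
side [[336.58956676052287, 252.00339219073976], [325.34213162969223, 237.1077378429697]]
wrist [[251.4555639165026, 196.54258993400254], [254.9483007336707, 229.90104894215662]]
```

View pics/g.png

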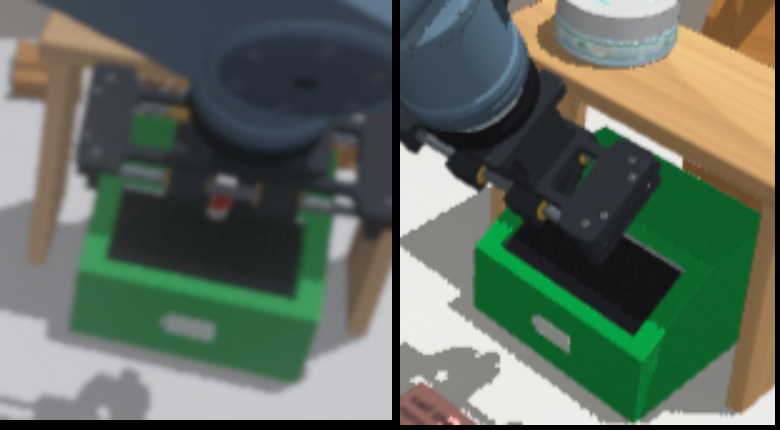

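View pics/f_wrist.png

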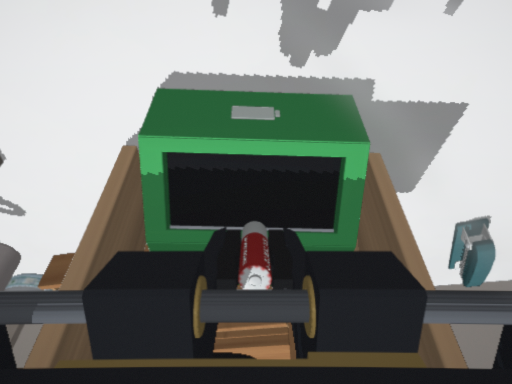

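The scene and side crops show the cell hovering square over the opening. The wrist view shows opening corners at about (167,152), (342,157), (338,231), (170,230), with the cell tip at (255,228). Joint 6 is close to its limit, so I'll take some yaw slack.

```bash
python3 -m handwheel '[[[0,0,0.03],[0,0,0],1],[[0,0,0.03],[0,0,0],1]]'
python3 - <<'E'
from h import *
np.set_printoptions(precision=4,suppress=True)
print(robot.read_state()['joint_positions'])
f=grab_frame('wrist')
im=cv2.imread('pics/f_wrist.png')[:,:,::-1].astype(int)
g=(im[...,1]>im[...,0]+25)&(im[...,1]>im[...,2]+20)
print('cols at row190',np.flatnonzero(np.diff(g[190].astype(int))),'row 170',np.flatnonzero(np.diff(g[170].astype(int))),'row 215',np.flatnonzero(np.diff(g[215].astype(int))))
print('rows at col200',np.flatnonzero(np.diff(g[:,195].astype(int))),'col310',np.flatnonzero(np.diff(g[:,310].astype(int))))
E
```

```text
time_s: 5.37
ee_pos: [0.4105, -0.1969, 0.2979]
orientation: [[-0.82, -0.272, 0.504], [-0.223, 0.962, 0.155], [-0.528, 0.015, -0.849]]
contact_force: [0.0, -0.8, -1.2]
grip_width: 0.0142
grasp_force: 20.0
[ -50.0965   -2.5336  122.3164   37.4409   53.179  -176.7317]
cols at row190 [141 167 337 363] row 170 [139 166 339 366] row 215 [143 169 334 359]
rows at col200 [ 89 153 229 250] col310 [ 93 156 231 250]
```

```bash
cat >> h.py <<'E'
def mouth(f):
    im=f['frame'].astype(int);g=((im[...,1]>im[...,0]+25)&(im[...,1]>im[...,2]+20)).astype(int)
    pl=lambda u,v:(lambda c,d:c+d*(((M-c)@n)/(d@n)))(*ray(f,u,v))
    L,Rr,T,B=[],[],[],[]
    for r in range(165,216,10):
        e=np.flatnonzero(np.diff(g[r,120:390]))+120.5
        if len(e)==4: L.append(pl(e[1],r));Rr.append(pl(e[2],r))
    for c in list(range(180,215,8))+list(range(300,330,8)):
        e=np.flatnonzero(np.diff(g[80:262,c]))+80.5
        if len(e)==4: T.append(pl(c,e[1]));B.append(pl(c,e[2]))
    q=lambda S,a:np.round([((np.array(s)-M)@a)*1e3 for s in S],1)
    print('left y',q(L,by),'right y',q(Rr,by));print('low x',q(T,sx),'\nup x',q(B,sx))
E
python3 - <<'E'
from h import *
f=grab_frame('wrist');mouth(f)
s=robot.read_state();t=s['ee_pos']+s['orientation'][:,2]*.166-M;print('tip in mouth x,y,z',np.round([t@sx*1e3,t@by*1e3,t@n*1e3],1))
E
```

```text
left y [-63.7 -63.8 -63.9 -64.  -64.8 -64.9] right y [66.8 66.4 66.1 65.8 65.4 65.8]
low x [-34.3 -34.1 -34.  -33.8 -33.7 -32.  -31.9 -31.7 -31.6] 
up x [27.6 27.8 28.  27.3 27.4 29.3 29.4 29.6 29.7]
tip in mouth x,y,z [ 2.1  2.7 80. ]
```

```bash
python3 -m handwheel '[[[0,0,0.02],[1,0,8],1],[[0,0,0.03],[2,1,18],1],[[0,0,0.04],[3,1,28],1],[[0,0,0.05],[4,1,38],1],[[0,0,0.05],[4.5,1,46],1]]'
python3 - <<'E'
from h import *
s=robot.read_state();t=s['ee_pos']+s['orientation'][:,2]*.166-M;print('tip in mouth x,y,z',np.round([t@sx*1e3,t@by*1e3,t@n*1e3],1),np.round(s['joint_positions'],1))
print(np.round(s['orientation'].T@np.c_[-sx,by,-n],3))
E
```

```text
time_s: 5.88
ee_pos: [0.4297, -0.1899, 0.2547]
orientation: [[-0.833, -0.227, 0.505], [-0.171, 0.973, 0.156], [-0.527, 0.044, -0.849]]
contact_force: [0.2, 0.1, 0.6]
grip_width: 0.0141
grasp_force: 20.0
tip in mouth x,y,z [-3.5  4.1 32.6] [ -47.3    4.2  121.9   40.8   46.8 -176.5]
[[ 0.997  0.08  -0.002]
 [-0.08   0.997 -0.002]
 [ 0.002  0.002  1.   ]]
```

```bash
python3 -m handwheel '[[[0,0,0.02],[0,0,6],1],[[0,0,0.03],[0,0,12],1],[[0,0,0.04],[0,0,18],1],[[0,0,0.05],[0,0,24],1],[[0,0,0.05],[0,0,30],1]]'
cat > st.py <<'E'
from h import *
s=robot.read_state();t=s['ee_pos']+s['orientation'][:,2]*.166-M;print('tip in mouth x,y,z',np.round([t@sx*1e3,t@by*1e3,t@n*1e3],1),np.round(s['joint_positions'],1))
print(np.round(s['orientation'].T@np.c_[-sx,by,-n],3)[:2], s['grip_width'],s['contact_force'],s['contact_force']@n)
E
python3 st.py
```

```text
time_s: 6.3
ee_pos: [0.4452, -0.186, 0.2308]
orientation: [[-0.842, -0.185, 0.507], [-0.122, 0.98, 0.155], [-0.526, 0.068, -0.848]]
contact_force: [-1.0, -0.2, 3.0]
grip_width: 0.0138
grasp_force: 20.0
tip in mouth x,y,z [-2.3  3.   3.8] [ -45.4    8.6  120.7   43.2   43.3 -175.2]
[[ 0.992  0.13   0.   ]
 [-0.13   0.992  0.   ]] 0.013772043445540547 [-1.04835453 -0.19913219  2.99339383] 3.100662827092596
```

```bash
python3 -m handwheel '[[[0,0,0],[0,0,5],1],[[0,0,0],[0,0,10],1],[[0,0,0],[0,0,15],1],[[0,0,0],[0,0,20],1],[[0,0,0],[0,0,24],1]]'; python3 st.py
python3 -m handwheel '[[[0,0,0.01],[0,0,4],1],[[0,0,0.01],[0,0,8],1],[[0,0,0.01],[0,0,12],1],[[0,0,0.01],[0,0,15],1],[[0,0,0.01],[0,0,15],1]]'; python3 st.py
```

```text
time_s: 6.72
ee_pos: [0.4569, -0.182, 0.2099]
orientation: [[-0.842, -0.185, 0.506], [-0.122, 0.98, 0.155], [-0.525, 0.069, -0.849]]
contact_force: [-3.1, -0.8, 1.7]
grip_width: 0.014
grasp_force: 20.0
tip in mouth x,y,z [ -3.    3.4 -20.4] [ -43.8   12.3  119.7   45.3   40.6 -176.7]
[[ 0.992  0.129 -0.001]
 [-0.129  0.992 -0.   ]] 0.014005558479797358 [-3.08479733 -0.78266006  1.68493837] 3.1134341537424364
time_s: 7.13
ee_pos: [0.4644, -0.1795, 0.197]
orientation: [[-0.845, -0.177, 0.505], [-0.113, 0.981, 0.156], [-0.523, 0.075, -0.849]]
contact_force: [-1.7, 0.1, -0.7]
grip_width: 0.014
grasp_force: 20.0
tip in mouth x,y,z [ -3.3   3.8 -35.6] [ -42.9   14.6  119.    46.7   39.  -177.2]
[[ 0.99   0.139 -0.002]
 [-0.139  0.99  -0.001]] 0.01400239133636455 [-1.73066088  0.10072648 -0.67274463] 0.2909114727323786
```

```bash
python3 -m handwheel '[[[0,0,0],[0,0,0],0.7],[[0,0,0],[0,0,0],0.6],[[0,0,0],[0,0,0],0.55],[[0,0,0],[0,0,0],0.55],[[0,0,0],[0,0,0],0.55]]'; python3 -m handwheel '[[[0,0,0],[0,0,0],0.55],[[0,0,0],[0,0,0],0.55],[[0,0,0],[0,0,0],0.55],[[0,0,0],[0,0,0],0.55],[[0,0,0],[0,0,0],0.55]]';python3 st.py
python3 - <<'E'
from h import *
f=grab_frame('wrist');cv2.imwrite('pics/i.png',f['frame'][:,:,::-1])
E
```

```text
time_s: 7.55
ee_pos: [0.4645, -0.1802, 0.1981]
orientation: [[-0.844, -0.176, 0.507], [-0.113, 0.982, 0.154], [-0.525, 0.073, -0.848]]
contact_force: [-2.6, -2.8, 0.3]
grip_width: 0.0395
grasp_force: 1.5
time_s: 7.97
ee_pos: [0.4645, -0.1799, 0.1979]
orientation: [[-0.844, -0.177, 0.506], [-0.113, 0.981, 0.155], [-0.524, 0.074, -0.848]]
contact_force: [-2.8, -2.5, 1.0]
grip_width: 0.0399
grasp_force: 1.5
tip in mouth x,y,z [ -2.6   3.3 -34.8] [ -42.9   14.5  119.    46.7   39.  -177.1]
[[ 0.99   0.139 -0.   ]
 [-0.139  0.99  -0.   ]] 0.03985528910884031 [-2.76112992 -2.50182905  1.01742207] 2.649681835249514
```

View pics/i.png

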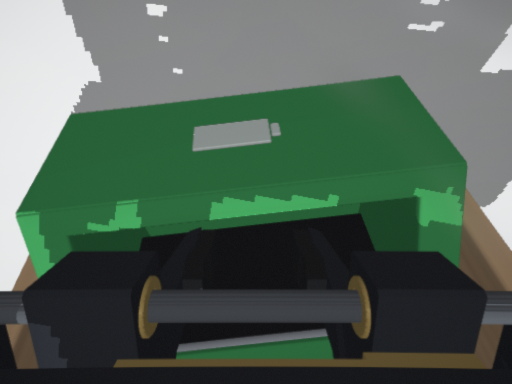

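The wrist view shows the fingers inside the opening, around (200–320, 230–290), with only darkness between them: the cell has dropped inside. Now I'll draw out slowly.

```bash
python3 -m handwheel '[[[0,0,0],[0,0,-1.5],0.55],[[0,0,0],[0,0,-4],0.55],[[0,0,0],[0,0,-6.5],0.55],[[0,0,0],[0,0,-9],0.55],[[0,0,0],[0,0,-11.5],0.55]]'; python3 -m handwheel '[[[0,0,0],[0,0,-2.5],0.55],[[0,0,0],[0,0,-5],0.55],[[0,0,0],[0,0,-7.5],0.55],[[0,0,0],[0,0,-10],0.55],[[0,0,0],[0,0,-12.5],0.55]]'
python3 -m handwheel '[[[0,0,0],[0,0,-2],0.55],[[0,0,0],[0,0,-4],0.55],[[0,0,0],[0,0,-6],0.55],[[0,0,0],[0,0,-8],0.55],[[0,0,0],[0,0,-10],0.55]]';python3 st.py
python3 -m handwheel '[[[0,0,0],[0,0,-2],0.55],[[0,0,0],[0,0,-4],0.55],[[0,0,0],[0,0,-6],0.55],[[0,0,0],[0,0,-8],0.55],[[0,0,0],[0,0,-10],0.55]]';python3 st.py
```

```text
time_s: 8.43
ee_pos: [0.4582, -0.1812, 0.2075]
orientation: [[-0.844, -0.177, 0.505], [-0.113, 0.981, 0.156], [-0.524, 0.075, -0.849]]
contact_force: [-3.5, -0.6, -2.2]
grip_width: 0.0395
grasp_force: 1.5
time_s: 8.85
ee_pos: [0.4524, -0.1837, 0.2187]
orientation: [[-0.844, -0.177, 0.507], [-0.112, 0.982, 0.155], [-0.525, 0.074, -0.848]]
contact_force: [-2.9, -1.1, 0.6]
grip_width: 0.0401
grasp_force: 1.1
time_s: 9.27
ee_pos: [0.4474, -0.1852, 0.227]
orientation: [[-0.844, -0.177, 0.507], [-0.112, 0.982, 0.155], [-0.525, 0.074, -0.848]]
contact_force: [-1.0, -0.2, -0.9]
grip_width: 0.0397
grasp_force: 0.0
tip in mouth x,y,z [-2.3  3.1 -0.6] [ -45.1    9.3  120.6   43.6   42.8 -174.9]
[[ 0.99   0.139  0.   ]
 [-0.139  0.99   0.   ]] 0.03968816662782614 [-0.95613686 -0.17046239 -0.87589458] -0.23185437538559883
time_s: 9.68
ee_pos: [0.4421, -0.1867, 0.2353]
orientation: [[-0.844, -0.177, 0.506], [-0.113, 0.981, 0.155], [-0.524, 0.074, -0.848]]
contact_force: [0.2, -0.1, -1.1]
grip_width: 0.0396
grasp_force: 0.0
tip in mouth x,y,z [-2.7  3.3  9.3] [ -45.7    7.8  121.    42.7   43.9 -174.4]
[[ 0.99   0.139 -0.   ]
 [-0.139  0.99  -0.   ]] 0.039553400314861216 [ 0.23026516 -0.05584783 -1.10579949] -1.0458086221003249
```

Out and clear; retreat further and look for the closed flap.

```bash
python3 -m handwheel '[[[0,0,0],[0,0,-10],0.55],[[0,0,0],[0,0,-25],0.55],[[0,0,0],[0,0,-45],0.55],[[0,0,0],[0,0,-60],0.55],[[0,0,0],[0,0,-70],0.55]]'
python3 -m handwheel '[[[0,0,0],[0,0,0],0.55],[[0,0,0],[0,0,0],0.55],[[0,0,0],[0,0,0],0.55]]'
python3 - <<'E'
from h import *
w=grab_frame('wrist')['frame'];s=grab_frame('side')['frame'];print(robot.read_state()['contact_force'])
cv2.imwrite('pics/j.png',np.hstack([w[:,100:420],cv2.resize(s[140:332,170:410],None,fx=2,fy=2)])[:,:,::-1])
E
```

```text
time_s: 10.1
ee_pos: [0.4064, -0.1979, 0.2958]
orientation: [[-0.844, -0.177, 0.507], [-0.113, 0.982, 0.154], [-0.525, 0.073, -0.848]]
contact_force: [-0.3, -0.5, -0.2]
grip_width: 0.0397
grasp_force: 0.0
time_s: 10.35
ee_pos: [0.4067, -0.1974, 0.2941]
orientation: [[-0.844, -0.177, 0.506], [-0.112, 0.981, 0.155], [-0.524, 0.074, -0.848]]
contact_force: [-0.5, 0.3, -0.5]
grip_width: 0.0398
grasp_force: 0.0
[-0.02489103  0.5421524   0.30078827]
```

View pics/j.png

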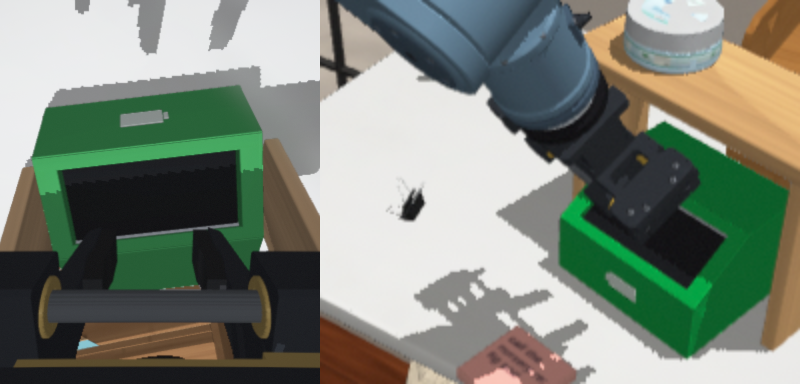

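The flap looks shut in both views, with the opening uniformly covered except for a lit strip along the lower lip. No cell is caught in it and the clip is undisturbed, so I'm handing in.

```bash
python3 -c "
from plant import robot
print(robot.sign_off())"
```

```text
the job is handed in; nothing more can be done
None
```

I posted the red cell through the flap, drew the gripper out slowly until the flap looked shut, and handed the job in at about 10.5 s; the hand-in returned no verdict, and I did not re-check the green cell or stapler by camera at the end.

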